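# Check a headplate inlay with the loupe through its case's clear lid

## Robot

A 6-joint arm with a two-finger parallel gripper is mounted at the origin on the work surface. World frame = base frame: x ahead of the robot, y to its left, z up, the work surface at z = 0. Lengths are in m, angles in rad, forces in N, time in s.
With the tool pointing down it reaches from about 0.35 to 0.85 m from the base axis. Payload 8.1 kg.
Tool frame: the origin (TCP) lies midway between the tips of the shut fingers; the grasp point (between the pads) lies robot.grip_depth behind it (robot.grip_depth is the distance from the TCP to the grasp point, in m); z points along the fingers, y is the line along which they close (so a half turn about z gives the same grasp; the last joint's range is limited). The gripper opens to 93 mm and grips with 3 to 60 N. Pads are 15 mm wide; open, the fingers measure 128 mm over their backs; the gripper's body (75 mm by 188 mm) begins 65 mm behind the grasp point.
Start: joints at [-0.085, 0.13, 1.488, -0, 1.523, -0.085], TCP at [0.6, 0, 0.185] pointing down, gripper open.
Joint ranges: [-2.96, 2.96], [-0.89, 2.26], [0.02, 2.5], [-1.34, 4.48], [0, 2.73], [-2.66, 2.66]. Speed limits (rad/s): [2.39, 2.39, 2.79, 3.14, 3.14, 3.14].

## Interface

Orientations are given as a rotation vector (axis times angle).
In Python, from plant import robot gives the robot as it stands.
- The arm moves only by the tool carry_out, never from a script. Its argument "rows" is a list of rows, each a list of 6 numbers: the shift along the tool's x, y, z in m, then the turn, a rotation vector about the tool's x, y, z in degrees. A call has 1 to 12 rows; each row is the pose to reach, as a shift and turn from the pose commanded when the call began, along the tool's axes at that moment; what a row does not reach only later rows make up. A row lasts 1/8 s, in which the tool goes at most 62.5 mm and 10.7 degrees, less where a joint would pass 70% of its speed; a pose out of reach is approached as far as the arm can. A call with a gripper value outside its range is refused whole. "jaw" is the closure in counts, from 0 (fully open) to 255 (shut), set as the call begins (left out, the last holds). The fingers move at their own pace and stop on an object; "force" is the grip in N (left out, the last holds). Time passes only in rows, so rows that repeat a pose let the fingers close. It gives the time, the measured TCP pose, the force, the opening and the grip force at its end, in the units of the state.
- robot.read_state(): the state, without advancing time (a new reading comes with each control period).
- robot.read_camera(name): name is "scene" or "side" or "wrist"; returns the picture (420x560x3 uint8, red, green, blue); there is no depth.
- robot.camera_model(name): a dict with "fx", "fy", "cx", "cy" (pixels), "dist" ([k1, k2, p1, p2, k3] as OpenCV has them; the pictures are not rectified), "R" (3x3) and "t" (3): a world point X has camera coordinates R X + t; the wrist camera has in their place "mount" (4x4, takes a point from camera to tool coordinates, whose origin is the TCP and whose axes are the flange's). Camera axes: x right, y down, z forward; pixel columns grow to the right and rows downward; lengths in m; the calibration is good to about 2 mm. A picture is of the moment at which its call begins: read the wrist's pose just before it. camera_model takes no time and is no camera call.
- robot.close_job(): hands the job in; it is judged then, once.
Trained networks look in the newest picture that a camera, given by its name, has taken for a name from the list of things; names that differ only in an ending like _2 or _b are one class to them, and where a whole thing is asked for, a point or a joint stands for the part that bears it (a point fixed in the world has none). Each returns a list of dicts, best first, with "conf" (0 to 1); they miss things now and then, are a little off and sometimes report something else, mostly with a low value. They report only what shows in the picture. A call takes as long as a camera call. They do not tell look-alikes from the thing itself.
- robot.outline_of(camera, target): "pixels" (420x560 bool, what is visible of it) and "pixel" ([column, row] in pixels, amid what is visible of it).
The state is a dict: "t": time; "q": joint angles; "dq": joint speeds; "joint_torque": joint torques, N m; "tool_pos": TCP position; "orientation": TCP orientation; "force": force on the tool from outside, world axes, zero at the start; "wrist_torque": the same for the moment, N m; "opening": finger opening in m; "gripper_force": force on a finger pad.
Only numpy, scipy, OpenCV 4.12 (cv2) and the standard library are available. Lean on these libraries where they do the work, as an engineer would, in place of code of your own. Each camera call takes 0.05 s, during which the arm holds its last target. There are 200 camera calls.

## Task

The polished headplate is lying open to the dust: lower the clear lid of its case gently until it is fully closed, without letting it slam. Then take the loupe by its handle and hold it level over the pearl inlay, the inlay in the middle of the lens and the middle of its rim level with the red scriber tip of the height gauge, which is set to the focus; keep the loupe off the case and leave the gauge, glue bottle, sanding block and screwdriver where they are. Finish while still holding the loupe steady there: do not put it down or let go.

Things in the scene. Friction and masses are not known exactly. Their poses are not given: they have to be found in the camera images.
- case: Flat dark-wood case fixed to the bench, 130 mm (its x) by 160 mm (its y) by 34 mm high, 8 mm walls, blue felt floor 12 mm above the bench; origin at the centre of its underside, z up, its front (brass plate) faces its -x, the side nearer the robot; the hinge runs along its far (+x) upper edge.
- lid (a joint): Angle of the case's clear lid in rad: 0 closed, grows as it opens up and away from the robot, about 1.57 standing upright, stop at 1.9. Lid 130 by 160 mm, 10 mm thick, 0.18 kg, a dark-wood frame of 18 mm wide bars round a clear pane, with an 8 mm long brass lip at the middle of its front edge. The hinge is stiff: the lid stays where it is left, and a push of under 2 N at its front edge moves it.
- lid_hinge (a point): Middle of the lid's hinge line, 34 mm above the bench at the case's far upper edge. Its axes turn with the lid: y along the hinge, -x along the lid to its front edge, z out of the lid's outer face; the outer face is 10 mm along +z.
- lid_front (a point): Point on the outer face of the lid, in the middle of its front frame bar, 121 mm from the hinge line and 9 mm from the front edge; 44 mm above the bench when closed. Axes as lid_hinge.
- headplate: Black ebony ukulele headplate, 119 mm (its y) by 60 mm (its x) by 4 mm, loose on the felt in the case; origin at the centre of its underside.
- inlay (a point): Centre of the white pearl star inlay (20 mm across) on the headplate's upper face, 16 mm above the bench.
- loupe: Reading loupe lying flat on the bench, 0.09 to 0.14 kg: round aluminium rim 64 mm outside, 14 mm high, with a glass lens; black flat-sided handle, 90 mm long, 18 mm wide, 16 mm high, reaching along its -x from 45 to 135 mm from the lens centre. Origin at the centre of the rim's underside, z up (square to the lens).
- loupe_lens (a point): Centre of the lens, at the middle of the rim's height, 7 mm above the loupe's underside.
- loupe_grip (a point): Grip point in the handle, 75 mm from the lens centre along the loupe's -x, 8 mm above its underside; the handle's flat sides are 18 mm apart here, along the loupe's y.
- gauge: Workshop height gauge, 1.85 kg: dark steel base 100 by 64 by 24 mm, column 240 mm high, grey slider carrying a scriber that points along the gauge's own -x; origin at the centre of the base's underside. Already set: leave it alone.
- gauge_tip (a point): Red tip of the height gauge's scriber, 75 mm along the gauge's -x from its centre, 85 to 115 mm above the bench; the middle of the loupe's rim belongs at this height. z up.
- glue: White glue bottle with a blue cap, 52 mm across, 130 mm high, standing; origin at the centre of its underside.
- block: Wooden sanding block with a cork sole, 60 (its x) by 110 by 32 mm; origin at the centre of its underside.
- driver: Yellow-handled screwdriver lying along its x, 160 mm long, 18 mm high; origin on the bench side near its middle.
Mind the look-alikes: they are no part of the job. There is more than one size of the loupe; the one meant has the size given above.

How it is judged:
By the outcome, as a careful person would: the job done as asked, in the order asked, and still so for the second after the job is handed in, while the arm keeps its last pose, push and grip.
It also fails if it takes over 58 s, if anything falls off the work surface, if the arm or the gripper's body presses on something with over 40 N, if the wrist force passes 120 N, or if a joint passes its speed limit or range.

## Working session

There is one attempt and no reset: what is moved stays moved. The work goes in short steps, Python scripts to look and compute and a tool call to move; the robot and the scene stay as the last step left them, time stands still between calls to the robot, and variables do not carry over. Pictures are saved under pics/ and viewed, at most 10 in all, crops included, and the job is handed in when it is done.

Besides the shell and the picture viewer there is one more tool, called as name([rows], argument=value, ...), one row to a line, values as JSON. carry_out: Moves the arm, as the interface text tells. Its arguments: {"type":"object","properties":{"rows":{"type":"array"},"jaw":{"type":"number"},"force":{"type":"number"}},"required":["rows"]}

```bash
mkdir -p pics; ls
cat > h.py <<'E'
import numpy as np, cv2
from plant import robot
from scipy.spatial.transform import Rotation as Ro
def cam(n,st=None):
    m=robot.camera_model(n); K=np.array([[m['fx'],0,m['cx']],[0,m['fy'],m['cy']],[0,0,1.]]); d=np.array(m['dist'],float)
    if 'mount' in m:
        T=np.eye(4);T[:3,:3]=Ro.from_rotvec(st['orientation']).as_matrix();T[:3,3]=st['tool_pos']
        W=np.linalg.inv(T@np.array(m['mount']));return K,d,W[:3,:3],W[:3,3]
    return K,d,np.array(m['R']),np.array(m['t'])
def plane(n,px,z,st=None):
    K,d,R,t=cam(n,st)
    u=cv2.undistortPoints(np.array(px,float).reshape(-1,1,2),K,d).reshape(-1,2)
    r=np.c_[u,np.ones(len(u))]@R; c=-R.T@t
    return c+r*((z-c[2])/r[:,2])[:,None]
def proj(n,X,st=None):
    K,d,R,t=cam(n,st)
    return cv2.projectPoints(np.array(X,float).reshape(-1,3),cv2.Rodrigues(R)[0],t,K,d)[0].reshape(-1,2)
def tri(obs):
    A=[];b=[]
    for n,px,st in obs:
        K,d,R,t=cam(n,st);u=cv2.undistortPoints(np.array(px,float).reshape(-1,1,2),K,d).reshape(2)
        for i in (0,1): A.append(R[i]-u[i]*R[2]);b.append(u[i]*t[2]-t[i])
    return np.linalg.lstsq(np.array(A),np.array(b),rcond=None)[0]
def snap(n,f=None):
    st=robot.read_state();im=robot.read_camera(n)
    if f: cv2.imwrite('pics/'+f+'.png',im[...,::-1])
    return st,im
E
python3 - <<'E'
from h import *
print(robot.grip_depth)
ims=[]
for n in('scene','side','wrist'):
    st,im=snap(n,n+'0')
    for t in('case','lid','headplate','inlay','loupe','gauge','gauge_tip','glue','block','driver'):
        o=robot.outline_of(n,t)
        for k in o[:3]:
            if k['conf']>.3:
                p=k['pixel'];print(n,t,round(k['conf'],2),np.round(p),np.round(plane(n,p,.01,st)[0],3),k['pixels'].sum())
E
```

```text
pics
0.0188
scene case 0.69 [248. 223.] [ 0.511 -0.032  0.01 ] 3197
scene lid 0.79 [238. 224.] [ 0.515 -0.056  0.01 ] 2481
scene inlay 0.33 [372. 218.] [0.489 0.268 0.01 ] 859
scene loupe 0.89 [410. 155.] [0.287 0.377 0.01 ] 426
scene loupe 0.85 [440. 218.] [0.485 0.43  0.01 ] 480
scene loupe 0.62 [375. 220.] [0.493 0.274 0.01 ] 824
scene gauge 0.72 [390. 282.] [0.659 0.296 0.01 ] 2229
scene gauge_tip 0.82 [399. 268.] [0.623 0.319 0.01 ] 624
scene glue 0.84 [143. 210.] [ 0.481 -0.291  0.01 ] 848
scene block 0.7 [139. 283.] [ 0.678 -0.264  0.01 ] 1621
scene driver 0.96 [220. 330.] [ 0.784 -0.073  0.01 ] 545
side case 0.56 [298. 207.] [ 0.563 -0.072  0.01 ] 3542
side lid 0.75 [290. 184.] [ 0.632 -0.175  0.01 ] 1476
side headplate 0.64 [310. 218.] [ 0.514 -0.038  0.01 ] 613
side inlay 0.9 [307. 217.] [ 0.524 -0.038  0.01 ] 606
side inlay 0.68 [181. 248.] [0.752 0.206 0.01 ] 548
side inlay 0.36 [269. 305.] [0.474 0.295 0.01 ] 1047
side loupe 0.94 [270. 304.] [0.473 0.292 0.01 ] 1101
side loupe 0.9 [233. 347.] [0.487 0.428 0.01 ] 687
side loupe 0.88 [341. 361.] [0.285 0.377 0.01 ] 778
side gauge 0.66 [183. 265.] [0.713 0.257 0.01 ] 2404
side gauge_tip 0.97 [184. 247.] [0.75  0.198 0.01 ] 574
side glue 0.86 [345. 163.] [ 0.528 -0.355  0.01 ] 572
side glue 0.65 [309. 220.] [ 0.514 -0.03   0.01 ] 590
side block 0.71 [285. 162.] [ 0.7   -0.287  0.01 ] 373
side driver 0.62 [225. 191.] [ 0.784 -0.065  0.01 ] 183
wrist case 0.69 [196. 194.] [ 0.509 -0.022  0.01 ] 3585
wrist case 0.63 [214. 197.] [ 0.53  -0.025  0.01 ] 14573
wrist lid 0.88 [235. 221.] [ 0.554 -0.055  0.01 ] 7809
wrist headplate 0.87 [194. 195.] [ 0.506 -0.022  0.01 ] 3482
wrist inlay 0.62 [198. 194.] [ 0.511 -0.021  0.01 ] 3581
wrist gauge_tip 0.42 [215. 196.] [ 0.531 -0.025  0.01 ] 14983
wrist glue 0.84 [210. 376.] [ 0.509 -0.292  0.01 ] 1790
wrist block 0.52 [216. 197.] [ 0.532 -0.025  0.01 ] 14712
wrist driver 0.84 [425. 225.] [ 0.787 -0.061  0.01 ] 1495
```

View pics/scene0.png

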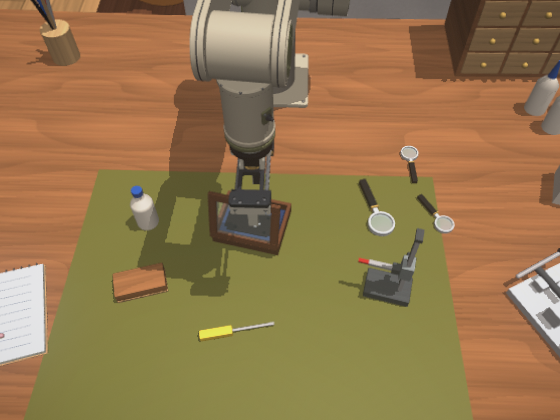

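View pics/side0.png

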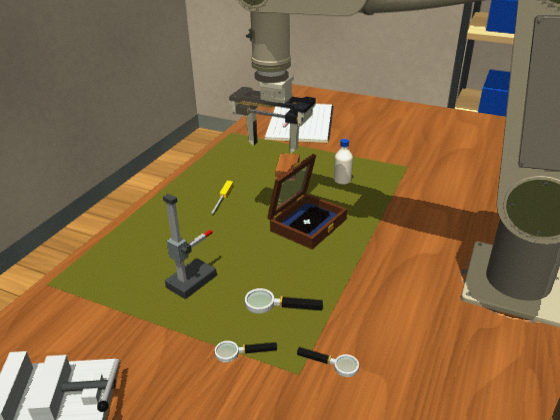

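The scene view shows the large loupe at about (381,222) with its handle going up-left. The red tip is at (363,261) and the case is under the gripper. In the side view the inlay is at (307,222), the red tip at (208,233), and the lid stands open to the left of the case.

View pics/wrist0.png

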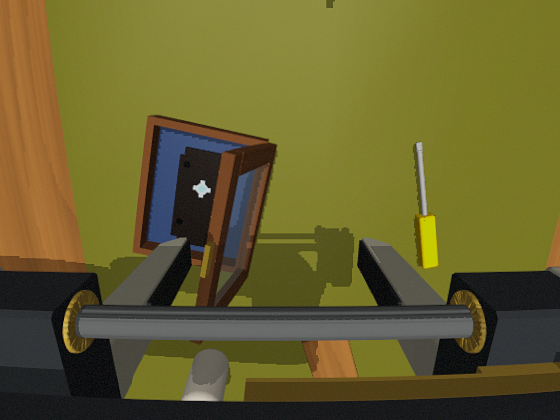

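Run:
```python
from h import *
S=cv2.imread('pics/scene0.png');D=cv2.imread('pics/side0.png')
def red(im,x,y):
    h=cv2.cvtColor(im,cv2.COLOR_BGR2HSV);m=((h[...,0]<6)|(h[...,0]>174))&(h[...,1]>190)&(h[...,2]>120)
    w=np.zeros_like(m);w[y-15:y+15,x-20:x+20]=1;v,u=np.nonzero(m&w);return u,v
us,vs=red(S,363,261);ud,vd=red(D,208,233)
print(len(us),us.min(),us.max(),vs.min(),vs.max(),len(ud),ud.min(),ud.max(),vd.min(),vd.max())
pc=[(us.mean(),vs.mean()),(ud.mean(),vd.mean())]
print('red centre',tri([('scene',pc[0],None),('side',pc[1],None)]))
pe=[(us.min(),vs[us==us.min()].mean()),(ud.max(),vd[ud==ud.max()].mean())]
print('red end',pe,tri([('scene',pe[0],None),('side',pe[1],None)]))
print('case corners',plane('scene',[(209,196)],.03))
# loupe masks
for n in('scene','side'):
    for k in robot.outline_of(n,'loupe')[:3]:
        v,u=np.nonzero(k['pixels']);P=plane(n,np.c_[u,v],.008)[:,:2];c=P.mean(0);w,V=np.linalg.eigh(np.cov((P-c).T));a=V[:,1];s=(P-c)@a
        print(n,np.round(c,3),a.round(3),s.min().round(3),s.max().round(3),(s.max()-s.min()).round(3))
```

```text
Traceback (most recent call last):
ValueError: zero-size array to reduction operation minimum which has no identity
```

The wrist view shows the case's front corners at about (150,117) and (135,248) and the star at (202,188). The lid's front bar runs from about (230,152) to (200,335), with the brass lip at (207,262). I'll zoom in for corners.

Run:
```python
from h import *
S=cv2.imread('pics/scene0.png');D=cv2.imread('pics/side0.png');W=cv2.imread('pics/wrist0.png')
a=cv2.resize(W[105:355,125:285],None,fx=2.4,fy=2.4,interpolation=3)
b=cv2.resize(D[150:250,262:352],None,fx=4,fy=4,interpolation=3)
c=np.zeros((600,800,3),np.uint8);c[:600,:384]=a;c[:400,400:760]=b;cv2.imwrite('pics/crop.png',c)
for im,x,y in((S,363,261),(D,208,233)):
    w=im[y-12:y+13,x-15:x+30].astype(int);r=w[...,2]-w[...,1:2].max(2)-0
    s=(w[...,2]>110)&(w[...,2]>2.2*w[...,1])&(w[...,2]>2.2*w[...,0]);v,u=np.nonzero(s);print(len(u),(np.c_[u+x-15,v+y-12])[np.argsort(u)].tolist())
for n in('scene','side'):
    snap(n)
    for k in robot.outline_of(n,'loupe')[:3]:
        v,u=np.nonzero(k['pixels']);P=plane(n,np.c_[u,v],.008)[:,:2];c=P.mean(0);w,V=np.linalg.eigh(np.cov((P-c).T));a=V[:,1];s=(P-c)@a
        print(n,np.round(c,3),a.round(3),s.min().round(3),s.max().round(3),(s.max()-s.min()).round(3))
```

```text
34 [[359, 258], [359, 259], [359, 260], [359, 261], [360, 260], [360, 259], [360, 261], [360, 258], [361, 259], [361, 261], [361, 260], [362, 259], [362, 261], [362, 260], [362, 262], [363, 260], [363, 259], [363, 261], [363, 262], [364, 259], [364, 262], [364, 261], [364, 260], [365, 260], [365, 262], [365, 261], [366, 260], [366, 262], [366, 261], [366, 263], [367, 261], [367, 260], [367, 262], [367, 263]]
22 [[204, 233], [205, 233], [205, 234], [206, 232], [206, 234], [206, 235], [206, 233], [207, 232], [207, 234], [207, 231], [207, 233], [208, 233], [208, 232], [208, 231], [209, 232], [209, 230], [209, 231], [209, 233], [210, 231], [210, 230], [210, 232], [211, 231]]
scene [0.472 0.28 ] [-0.962 -0.274] -0.065 0.108 0.173
scene [0.48  0.426] [-0.869 -0.495] -0.048 0.076 0.123
scene [0.3   0.378] [-0.999 -0.041] -0.074 0.048 0.121
side [0.299 0.381] [-0.999 -0.033] -0.073 0.049 0.122
side [0.462 0.28 ] [-0.951 -0.311] -0.072 0.097 0.169
side [0.474 0.426] [-0.85  -0.527] -0.048 0.071 0.119
```

View pics/crop.png

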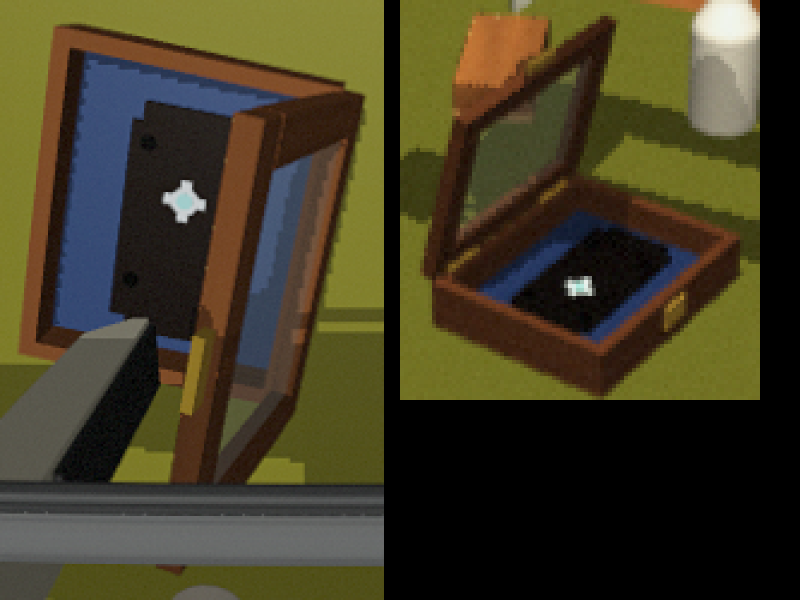

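Run:
```python
from h import *
from scipy.optimize import least_squares
st=robot.read_state()
print('tip',tri([('scene',(358.8,259.5),None),('side',(211.3,230.6),None)]),'redmid',tri([('scene',(363,260.3),None),('side',(207.7,232.3),None)]))
print('star',tri([('side',(307,221.8),None),('wrist',(202.1,188.8),st)]),plane('wrist',[(202.1,188.8)],.016,st),plane('side',[(307,221.8)],.016))
C=lambda x,y,z:('c',(x,y,z)); L=lambda x,y,z:('l',(x,y,z))
obs=[('wrist',(149.2,116.7),C(-.065,.08,.034)),('wrist',(133.3,251.7),C(-.065,-.08,.034)),
('wrist',(223.3,150.8),L(-.13,.08,0)),('wrist',(243.3,152.9),L(-.13,.08,.01)),
('side',(315,155),L(-.13,-.08,.005)),('side',(277,180),L(-.13,.08,.0)),('side',(312.5,236.2),C(-.065,.08,.034)),('side',(346.5,209.5),C(-.065,-.08,.034)),('side',(270.8,220),C(.065,.08,.034))]
def pts(p,k,X):
    X=np.array(X)
    if k=='l': X=Ro.from_rotvec([0,p[3],0]).apply(X)+[.065,0,.034]
    return Ro.from_rotvec([0,0,p[2]]).apply(X)+[p[0],p[1],0]
def f(p): return np.concatenate([(proj(n,pts(p,k,X),st)[0]-u) for n,u,(k,X) in obs])
r=least_squares(f,[.53,-.03,-.15,1.2],loss='soft_l1')
print(r.x.round(4));print(r.fun.reshape(-1,2).round(1))
p=r.x
for a in(p[3],.9,.6,.3,0):
    q=[*p[:3],a];print(round(a,2),'lid_front',pts(q,'l',(-.121,0,.01)).round(3),'edge',pts(q,'l',(-.13,0,.01)).round(3))
```

```text
tip [0.65444966 0.21674008 0.09805084] redmid [0.65736864 0.22587366 0.09904343]
star [ 0.51594986 -0.01538464  0.01187351] [[ 0.51776519 -0.01368826  0.016     ]] [[ 0.51312524 -0.01094122  0.016     ]]
[ 0.5159 -0.0216 -0.2185  1.3363]
[[-0.8 -1.8]
 [ 0.   0.1]
 [ 0.7 -0.1]
 [-5.7  1.3]
 [-1.5 -1.8]
 [ 0.2 -0.2]
 [-1.5  1.5]
 [-0.7 -1.6]
 [-2.4 -0.5]]
1.34 lid_front [ 0.561 -0.032  0.154] edge [ 0.559 -0.031  0.163]
0.9 lid_front [ 0.514 -0.021  0.135] edge [ 0.508 -0.02   0.142]
0.6 lid_front [ 0.487 -0.015  0.111] edge [ 0.48  -0.014  0.116]
0.3 lid_front [ 0.469 -0.011  0.079] edge [ 0.461 -0.009  0.082]
0 lid_front [ 0.461 -0.01   0.044] edge [ 0.452 -0.008  0.044]
```

Run:
```python
from h import *
st=robot.read_state();print(st['t'],st['tool_pos'],st['force'],st['opening']);R=Ro.from_rotvec(st['orientation']).as_matrix();print(R.round(3))
print(np.array(robot.camera_model('wrist')['mount']).round(3))
```

```text
1.85 [ 6.00035495e-01 -5.80212379e-06  1.84864538e-01] [-0.7841383   0.80179231 -0.35157088] 0.0929713818582931
[[ 0.  1.  0.]
 [ 1. -0. -0.]
 [-0.  0. -1.]]
[[-0.    -0.96  -0.279  0.078]
 [ 1.    -0.    -0.001  0.001]
 [ 0.001 -0.279  0.96  -0.2  ]
 [ 0.     0.     0.     1.   ]]
```

carry_out([
  [0, 0.01, -0.02, 0, 0, 10],
  [0, 0.01, -0.02, 0, 0, 20],
  [0, 0.01, -0.02, 0, 0, 30],
  [0, 0.01, -0.02, 0, 0, 40],
  [-0.01, 0.01, -0.02, 0, 0, 50],
  [-0.02, 0.01, -0.02, 0, 0, 60],
  [-0.038, 0, -0.02, 0, 0, 70],
  [-0.038, -0.006, -0.02, 0, 0, 80],
  [-0.038, -0.012, -0.01, 0, 0, 90],
  [-0.038, -0.012, 0, 0, 0, 100],
  [-0.038, -0.012, 0, 0, 0, 102.5],
  [-0.038, -0.012, 0, 0, 0, 102.5],
], jaw=255, force=20)

```text
t: 3.35
tool_pos: [0.5879, -0.038, 0.1847]
orientation: [-3.123, 0.341, 0.0]
force: [-0.3, 0.6, 0.2]
opening: 0.0004
gripper_force: 0.0
```

Run:
```python
from h import *
st,im=snap('wrist','w1');print(st['t'],st['tool_pos'].round(4) if hasattr(st['tool_pos'],'round') else st['tool_pos'],st['force'],st['opening']);print(Ro.from_rotvec(st['orientation']).as_matrix().round(3))
_,s=snap('side');cv2.imwrite('pics/m1.png',np.hstack([cv2.resize(im,(448,336)),cv2.resize(s[120:260,240:380],(336,336))])[...,::-1])
```

```text
3.35 [ 0.5879 -0.038   0.1847] [-0.3441463   0.64085764  0.2397763 ] 0.00044070633875542174
[[ 0.976 -0.216 -0.   ]
 [-0.216 -0.976  0.   ]
 [-0.     0.    -1.   ]]
```

View pics/m1.png

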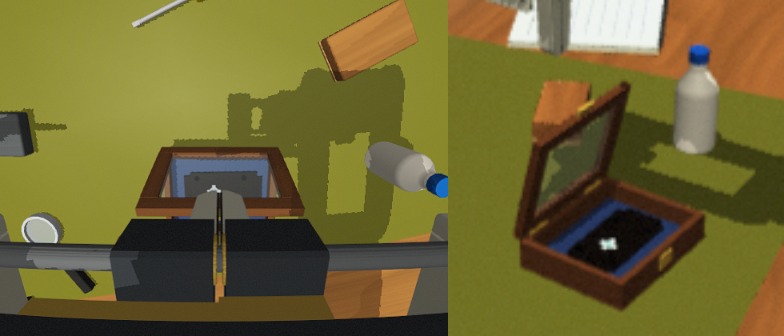

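The wrist picture shows the shut fingers in front of the lid's front bar, aligned with it. In the side picture the lid is still at about 1.3 rad.

carry_out([
  [0, 0, 0.017, 0, 0, 0],
  [0, 0, 0.033, 0, 0, 0],
  [-0.01, 0, 0.033, 0, 0, 0],
  [-0.018, 0, 0.033, 0, 0, 0],
  [-0.025, 0, 0.033, 0, 0, 0],
  [-0.03, 0, 0.034, 0, 0, 0],
  [-0.036, 0, 0.035, 0, 0, 0],
  [-0.042, 0, 0.037, 0, 0, 0],
  [-0.0475, 0, 0.039, 0, 0, 0],
  [-0.053, 0, 0.042, 0, 0, 0],
])

```text
t: 4.7
tool_pos: [0.5359, -0.0265, 0.1427]
orientation: [3.123, -0.342, 0.0]
force: [0.2, -0.5, -0.1]
opening: 0.0004
gripper_force: 0.0
```

Run:
```python
from h import *
st,im=snap('wrist','w2');print(st['t'],st['tool_pos'].round(4),st['force'])
_,s=snap('side');cv2.imwrite('pics/m2.png',np.hstack([cv2.resize(im,(448,336)),cv2.resize(s[120:260,240:380],(336,336))])[...,::-1])
```

```text
4.7 [ 0.5359 -0.0265  0.1427] [ 0.17766231 -0.516976   -0.0575929 ]
```

View pics/m2.png

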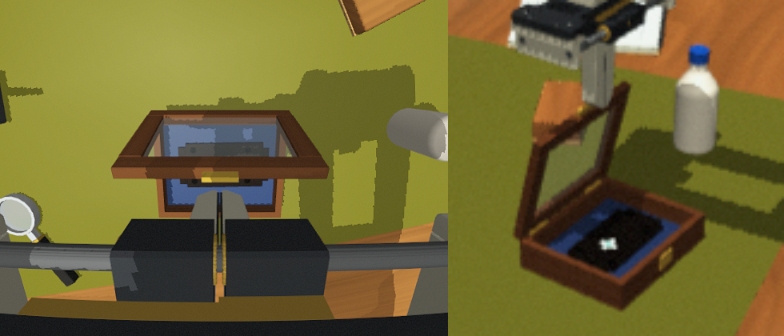

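The wrist view shows the fingers on the robot's side of the lid's front bar (bar at y≈165, finger tip at (220,195)), so the lid has not moved. I'll refit the lid with these views.

Run:
```python
from h import *
from scipy.optimize import least_squares
s2=robot.read_state()
R1=np.array([[.976,-.216,0],[-.216,-.976,0],[0,0,-1]])
s1=dict(tool_pos=np.array([.5879,-.038,.1847]),orientation=s2['orientation'])
s0=dict(tool_pos=np.array([.6,0,.1849]),orientation=Ro.from_matrix([[0,1,0],[1,0,0],[0,0,-1.]]).as_rotvec())
C=lambda x,y,z:('c',(x,y,z)); L=lambda x,y,z:('l',(x,y,z))
obs=[('wrist',(149.2,116.7),C(-.065,.08,.034),s0),('wrist',(133.3,251.7),C(-.065,-.08,.034),s0),
('wrist',(223.3,150.8),L(-.13,.08,0),s0),
('wrist',(140,206),L(-.13,.08,.01),s2),('wrist',(410,206),L(-.13,-.08,.01),s2),
('wrist',(190,139),L(0,.08,.01),s2),('wrist',(346,139),L(0,-.08,.01),s2),
('wrist',(171,257),L(-.13,.08,.01),s1),('wrist',(379,259),L(-.13,-.08,.01),s1),
('wrist',(204,185),L(0,.08,.01),s1),('wrist',(350,185),L(0,-.08,.01),s1),
('side',(315,155),L(-.13,-.08,.005),s0),('side',(277,180),L(-.13,.08,.0),s0),('side',(312.5,236.2),C(-.065,.08,.034),s0),('side',(346.5,209.5),C(-.065,-.08,.034),s0),('side',(270.8,220),C(.065,.08,.034),s0)]
def pts(p,k,X):
    X=np.array(X)
    if k=='l': X=Ro.from_rotvec([0,p[3],0]).apply(X)+[.065,0,.034]
    return Ro.from_rotvec([0,0,p[2]]).apply(X)+[p[0],p[1],0]
def f(p): return np.concatenate([(proj(n,pts(p,k,X),s)[0]-u) for n,u,(k,X),s in obs])
for a0 in(1.2,.9,1.7):
    r=least_squares(f,[.53,-.03,-.2,a0],loss='soft_l1');print(r.cost,r.x.round(4))
print(r.fun.reshape(-1,2).round(1))
print('lid_front',pts(r.x,'l',(-.121,0,.01)),'edge out/in',pts(r.x,'l',(-.13,0,.01)),pts(r.x,'l',(-.13,0,0)))
```

```text
43.28428454733634 [ 0.5122 -0.0217 -0.2207  1.3618]
43.2842845473287 [ 0.5122 -0.0217 -0.2207  1.3618]Traceback (most recent call last):
  File "<stdin>", line 21, in <module>
    return func(*args, **kwargs)
    result = trf(vector_fun.fun, vector_fun.jac, x0, f0, J0, lb, ub, ftol, xtol,
                 gtol, max_nfev, x_scale, loss_function, tr_solver,
                 tr_options.copy(), verbose, callback=callback_wrapped)
    return trf_no_bounds(
        fun, jac, x0, f0, J0, ftol, xtol, gtol, max_nfev, x_scale,
        loss_function, tr_solver, tr_options, verbose, callback=callback)
    J = jac(x)
    self._update_jac()
    ~~~~~~~~~~~~~~~~^^
    self.J = self.jac_wrapped(xp_copy(self.x), f0=self.f)
             ~~~~~~~~~~~~~~~~^^^^^^^^^^^^^^^^^^^^^^^^^^^^
    J, dct = approx_derivative(
             ~~~~~~~~~~~~~~~~~^
        self.fun,
        ^^^^^^^^^
    ...<2 lines>...
        **self.finite_diff_options,
        ^^^^^^^^^^^^^^^^^^^^^^^^^^^
    )
    ^
    J, _nfev = _dense_difference(fun_wrapped, x0, f0, h,
               ~~~~~~~~~~~~~~~~~^^^^^^^^^^^^^^^^^^^^^^^^
        
[... 158 characters left out ...]
^^^
    df = [f_eval - f0 for f_eval in f_evals]
                                    ^^^^^^^
    f = np.atleast_1d(self.fun(x, *self.args, **self.kwargs))
                      ~~~~~~~~^^^^^^^^^^^^^^^^^^^^^^^^^^^^^^
    return np.atleast_1d(self.fun(x))
                         ~~~~~~~~^^^
    return self.f(x, *self.args, **self.kwargs)
           ~~~~~~^^^^^^^^^^^^^^^^^^^^^^^^^^^^^^
  File "<stdin>", line 19, in f
  File "h.py", line 16, in proj
    K,d,R,t=cam(n,st)
            ~~~^^^^^^
  File "h.py", line 5, in cam
    m=robot.camera_model(n); K=np.array([[m['fx'],0,m['cx']],[0,m['fy'],m['cy']],[0,0,1.]]); d=np.array(m['dist'],float)
ValueError: time passes only in moves, steps and waits
```

```bash
sed -i 's/^def cam(/import functools\nCM=functools.lru_cache(None)(robot.camera_model)\ndef cam(/; s/m=robot.camera_model(n)/m=CM(n)/' h.py
cat > fit.py <<'E'
from h import *
from scipy.optimize import least_squares
s2=robot.read_state()
s1=dict(tool_pos=np.array([.5879,-.038,.1847]),orientation=s2['orientation'])
s0=dict(tool_pos=np.array([.6,0,.1849]),orientation=Ro.from_matrix([[0,1,0],[1,0,0],[0,0,-1.]]).as_rotvec())
C=lambda x,y,z:('c',(x,y,z)); L=lambda x,y,z:(3,(x,y,z));M=lambda x,y,z:(4,(x,y,z))
obs=[('wrist',(149.2,116.7),C(-.065,.08,.034),s0),('wrist',(133.3,251.7),C(-.065,-.08,.034),s0),
('wrist',(223.3,150.8),L(-.13,.08,0),s0),
('wrist',(140,206),M(-.13,.08,.01),s2),('wrist',(410,206),M(-.13,-.08,.01),s2),
('wrist',(190,139),M(0,.08,.01),s2),('wrist',(346,139),M(0,-.08,.01),s2),
('wrist',(171,257),L(-.13,.08,.01),s1),('wrist',(379,259),L(-.13,-.08,.01),s1),
('wrist',(204,185),L(0,.08,.01),s1),('wrist',(350,185),L(0,-.08,.01),s1),
('side',(315,155),L(-.13,-.08,.005),s0),('side',(277,180),L(-.13,.08,.0),s0),('side',(312.5,236.2),C(-.065,.08,.034),s0),('side',(346.5,209.5),C(-.065,-.08,.034),s0),('side',(270.8,220),C(.065,.08,.034),s0)]
def pts(p,k,X):
    X=np.array(X)
    if k!='c': X=Ro.from_rotvec([0,p[k],0]).apply(X)+[.065,0,.034]
    return Ro.from_rotvec([0,0,p[2]]).apply(X)+[p[0],p[1],0]
def f(p): return np.concatenate([(proj(n,pts(p,k,X),s)[0]-u) for n,u,(k,X),s in obs])
if __name__=='__main__':
    r=least_squares(f,[.53,-.03,-.2,1.2,1.2],loss='soft_l1');print(r.cost,r.x.round(4))
    print(r.fun.reshape(-1,2).round(1).tolist())
    p=r.x;print('lid_front',pts(p,4,(-.121,0,.01)),'edge out/in',pts(p,4,(-.13,0,.01)),pts(p,4,(-.13,0,0)))
    print('tcp proj',proj('wrist',[s2['tool_pos']],s2), 'tip bar', proj('wrist',[pts(p,4,(-.13,0,.01))],s2))
E
python3 fit.py
```

```text
42.36023268497693 [ 0.5122 -0.0216 -0.2195  1.3539  1.3647]
[[-2.8, -0.6], [-1.8, 1.1], [1.0, 2.6], [-3.6, 0.1], [4.5, 0.3], [-1.7, -0.7], [15.3, -0.5], [-3.1, 2.9], [3.1, 1.1], [-2.6, -0.6], [-2.1, -0.4], [-0.8, -1.9], [0.8, -0.3], [-0.1, 1.9], [0.6, -1.2], [-1.1, -0.2]]
lid_front [ 0.56104121 -0.03251544  0.154486  ] edge out/in [ 0.55924382 -0.03211441  0.16329558] [ 0.54969031 -0.02998283  0.16124937]
tcp proj [[274.54308893 232.6444056 ]] tip bar [[275.54639085 206.23130546]]
```

Run:
```python
from fit import *
p=[.5122,-.0216,-.2195,1.357,1.05]
print('tcp side',proj('side',[s2['tool_pos'],[.588,-.038,.152]]).round(1).tolist())
for k in(3,4):
  E=[pts(p,k,(-.13,y,z)) for y in(-.08,.08) for z in (0,.01)]
  print(p[k],'side',proj('side',E).round(0).tolist(),'wrist',proj('wrist',E,s2).round(0).tolist())
a=cv2.imread('pics/m1.png').astype(int)[:,448:];b=cv2.imread('pics/m2.png').astype(int)[:,448:]
d=np.abs(a-b).sum(2)>90;v,u=np.nonzero(d[100:]);print(len(u),u.min()+448,u.max()+448,v.min()+100,v.max()+100, np.histogram(v+100,8))
```

```text
tcp side [[301.8, 174.6], [284.3, 164.9]]
1.357 side [[316.0, 154.0], [312.0, 152.0], [278.0, 180.0], [274.0, 178.0]] wrist [[411.0, 223.0], [414.0, 208.0], [140.0, 222.0], [137.0, 208.0]]
1.05 side [[328.0, 163.0], [325.0, 160.0], [290.0, 190.0], [287.0, 187.0]] wrist [[395.0, 268.0], [400.0, 259.0], [155.0, 268.0], [151.0, 259.0]]
5354 540 783 100 239 (array([ 219,  583,  738, 1273,  668, 1104,  236,  533]), array([100.   , 117.375, 134.75 , 152.125, 169.5  , 186.875, 204.25 ,
       221.625, 239.   ]))
```

Run:
```python
from h import *
st,im=snap('wrist','w3');_,s=snap('side','s3')
for q,n in((im,'wrist'),(s,'side')):
    x,y=proj(n,[st['tool_pos']],st)[0].astype(int);print(x,y)
a=cv2.resize(im[150:300,130:430],(800,400),interpolation=3)[:,200:600];b=cv2.resize(s[130:230,252:352],(400,400),interpolation=3)
cv2.imwrite('pics/m3.png',np.hstack([a,b])[...,::-1])
```

```text
274 232
301 174
```

View pics/m3.png

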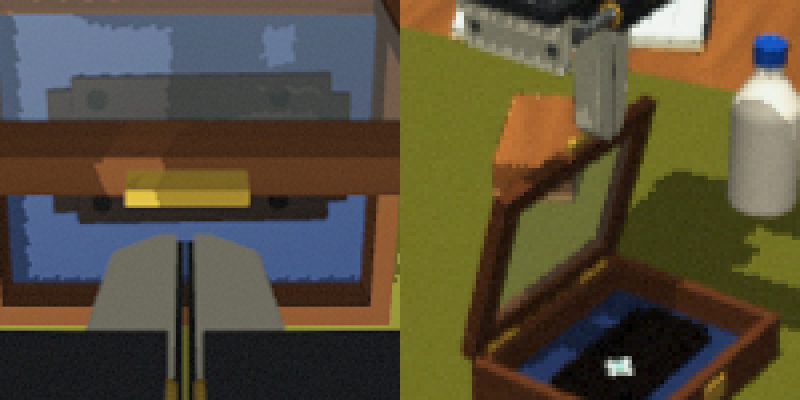

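Both crops show the finger tips on the robot's side of the lid's front bar and above it. In the side view the tip is at about (302,164), while the TCP projects to (302,174), so the tips may sit higher than the TCP. Checking this.

Run:
```python
from h import *
st=robot.read_state();T=Ro.from_rotvec(st['orientation']).as_matrix();p=np.array(st['tool_pos'])
for d in(0,.01,.02,.03):
  for x in(-.0075,.0075):
    q=p+T@[x,0,-d];print(d,x,'wrist',proj('wrist',[q],st).round(0),'side',proj('side',[q]).round(0))
p0=np.array([.6,0,.1849])
for d in(0,.01,.02):print(d,proj('side',[p0+[.0465,0,d],p0+[-.0465,0,d]]).round(0).tolist())
print(st['q'])
```

```text
0 -0.0075 wrist [[275. 243.]] side [[304. 175.]]
0 0.0075 wrist [[275. 222.]] side [[299. 173.]]
0.01 -0.0075 wrist [[275. 250.]] side [[304. 172.]]
0.01 0.0075 wrist [[275. 227.]] side [[299. 170.]]
0.02 -0.0075 wrist [[275. 257.]] side [[304. 168.]]
0.02 0.0075 wrist [[275. 233.]] side [[299. 166.]]
0.03 -0.0075 wrist [[275. 264.]] side [[304. 165.]]
0.03 0.0075 wrist [[275. 240.]] side [[299. 163.]]
0 [[256.0, 155.0], [291.0, 163.0]]
0.01 [[256.0, 152.0], [291.0, 159.0]]
0.02 [[256.0, 148.0], [291.0, 155.0]]
[-1.44866814e-01 -1.69478783e-02  1.71834396e+00 -1.08523784e-05
  1.44028399e+00  1.64402866e+00]
```

The tips sit about 28 mm above the reported TCP in both views, which explains the pass over the lid. I'll go back over and lower.

carry_out([
  [0, 0, -0.03, 0, 0, 0],
  [0.01, 0, -0.04, 0, 0, 0],
  [0.035, 0, -0.04, 0, 0, 0],
  [0.056, 0, -0.035, 0, 0, 0],
  [0.056, 0, -0.01, 0, 0, 0],
  [0.056, 0, 0.018, 0, 0, 0],
  [0.045, 0, 0.02, 0, 0, 0],
  [0.037, 0, 0.02, 0, 0, 0],
  [0.03, 0, 0.02, 0, 0, 0],
  [0.025, 0, 0.02, 0, 0, 0],
  [0.02, 0, 0.02, 0, 0, 0],
  [0.014, 0, 0.021, 0, 0, 0],
])

```text
t: 6.4
tool_pos: [0.5499, -0.0295, 0.1222]
orientation: [3.123, -0.342, 0.001]
force: [2.0, 0.5, -0.9]
opening: 0.0005
gripper_force: 0.4
```

Run:
```python
from h import *
st,im=snap('wrist','w4');print(st['force'],st['tool_pos']);_,s=snap('side','s4')
a=cv2.resize(im[150:300,130:430],(800,400),interpolation=3)[:,200:600];b=cv2.resize(s[130:230,252:352],(400,400),interpolation=3)
cv2.imwrite('pics/m4.png',np.hstack([a,b])[...,::-1])
```

```text
[ 2.01310587  0.49731055 -0.87598464] [ 0.54992849 -0.02950095  0.12218657]
```

View pics/m4.png

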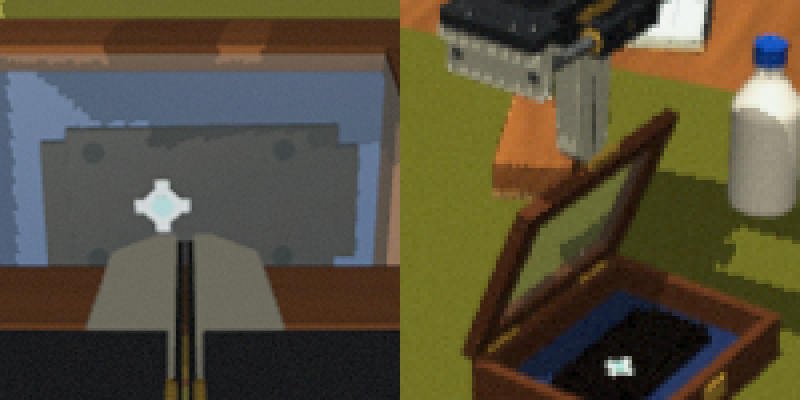

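The wrist and side views now show the finger behind the front bar, with the lid moving to about 1.2 rad at about 2 N of push. Continuing along the arc.

carry_out([
  [-0.006, 0, 0.002, 0, 0, 0],
  [-0.012, 0, 0.004, 0, 0, 0],
  [-0.017, 0, 0.006, 0, 0, 0],
  [-0.023, 0, 0.009, 0, 0, 0],
  [-0.028, 0, 0.012, 0, 0, 0],
  [-0.033, 0, 0.015, 0, 0, 0],
  [-0.038, 0, 0.019, 0, 0, 0],
  [-0.043, 0, 0.0225, 0, 0, 0],
  [-0.0475, 0, 0.0265, 0, 0, 0],
  [-0.052, 0, 0.0305, 0, 0, 0],
  [-0.056, 0, 0.035, 0, 0, 0],
  [-0.06, 0, 0.0395, 0, 0, 0],
])

```text
t: 8.0
tool_pos: [0.491, -0.0165, 0.082]
orientation: [-3.123, 0.342, 0.0]
force: [0.1, 0.7, 0.6]
opening: 0.0003
gripper_force: 0.3
```

carry_out([
  [-0.004, 0, 0.005, 0, 0, 0],
  [-0.007, 0, 0.01, 0, 0, 0],
  [-0.0105, 0, 0.015, 0, 0, 0],
  [-0.0135, 0, 0.0205, 0, 0, 0],
  [-0.016, 0, 0.026, 0, 0, 0],
  [-0.0185, 0, 0.0315, 0, 0, 0],
  [-0.0205, 0, 0.037, 0, 0, 0],
  [-0.0225, 0, 0.043, 0, 0, 0],
  [-0.024, 0, 0.049, 0, 0, 0],
])

```text
t: 9.12
tool_pos: [0.4678, -0.0113, 0.0329]
orientation: [-3.123, 0.342, 0.0]
force: [-0.1, 0.2, 0.6]
opening: 0.0005
gripper_force: 0.2
```

Run:
```python
from h import *
st,im=snap('wrist','w5');print(st['force'],st['tool_pos']);_,s=snap('side','s5')
a=cv2.resize(im[100:300,80:480],(800,400),interpolation=3)[:,200:600];b=cv2.resize(s[150:250,252:352],(400,400),interpolation=3)
cv2.imwrite('pics/m5.png',np.hstack([a,b])[...,::-1])
```

```text
[-0.08759783  0.24471772  0.57567273] [ 0.46776122 -0.01130815  0.03289005]
```

View pics/m5.png

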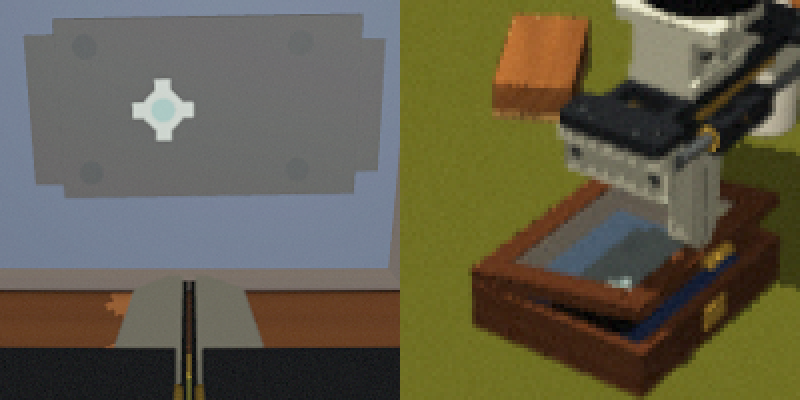

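The lid is nearly down (about 0.2 rad) with the tip on the front bar. I'll finish gently while watching the force.

carry_out([
  [-0.001, 0, 0.004, 0, 0, 0],
  [-0.0015, 0, 0.0075, 0, 0, 0],
  [-0.002, 0, 0.011, 0, 0, 0],
  [-0.0025, 0, 0.0135, 0, 0, 0],
  [-0.0025, 0, 0.016, 0, 0, 0],
  [-0.0025, 0, 0.017, 0, 0, 0],
])

```text
t: 9.98
tool_pos: [0.4654, -0.0108, 0.0162]
orientation: [3.123, -0.342, -0.0]
force: [-0.8, 0.1, 0.3]
opening: 0.0006
gripper_force: 0.2
```

carry_out([
  [0, 0, 0.001, 0, 0, 0],
  [0, 0, 0.002, 0, 0, 0],
  [0, 0, 0.003, 0, 0, 0],
])

```text
t: 10.35
tool_pos: [0.4655, -0.0108, 0.0133]
orientation: [-3.123, 0.342, -0.0]
force: [-0.7, -0.7, 0.4]
opening: 0.0001
gripper_force: 0.2
```

carry_out([
  [0, 0, 0.001, 0, 0, 0],
  [0, 0, 0.002, 0, 0, 0],
  [0, 0, 0.003, 0, 0, 0],
])

```text
t: 10.72
tool_pos: [0.4655, -0.0108, 0.0104]
orientation: [3.123, -0.342, 0.0]
force: [-2.6, 0.8, 7.9]
opening: 0.0005
gripper_force: 4.3
```

Contact at 8 N, so the lid is closed. The real tips are about 33 mm behind the reported TCP. Lifting off and going to the loupe.

carry_out([
  [0, 0, -0.03, 0, 0, 0],
  [0, 0, -0.08, 0, 0, 0],
  [-0.005, -0.02, -0.12, 0, 0, 0],
  [-0.02, -0.06, -0.12, 0, 0, -5],
  [-0.035, -0.1, -0.12, 0, 0, -10],
  [-0.05, -0.14, -0.12, 0, 0, -15],
  [-0.065, -0.18, -0.12, 0, 0, -20],
  [-0.08, -0.22, -0.12, 0, 0, -25],
  [-0.09, -0.25, -0.12, 0, 0, -29.6],
  [-0.095, -0.265, -0.12, 0, 0, -29.6],
  [-0.095, -0.265, -0.12, 0, 0, -29.6],
])

```text
t: 12.1
tool_pos: [0.4299, 0.2688, 0.1302]
orientation: [3.106, 0.466, -0.001]
force: [-0.2, 0.1, -0.3]
opening: 0.0005
gripper_force: 0.0
```

Run:
```python
from h import *
st,im=snap('wrist','w6');print(st['t'],st['tool_pos'],Ro.from_rotvec(st['orientation']).as_matrix().round(3).tolist())
for k in robot.outline_of('wrist','loupe')[:3]:
    v,u=np.nonzero(k['pixels']);P=plane('wrist',np.c_[u,v],.012,st)[:,:2];c=P.mean(0);w,V=np.linalg.eigh(np.cov((P-c).T));a=V[:,1];s=(P-c)@a
    print(k['conf'],k['pixel'],np.round(c,4),a.round(4),s.min().round(3),s.max().round(3))
_,s=snap('side');
snap('scene')
for n in('scene','side'):
  for k in robot.outline_of(n,'lid')[:1]: print(n,k['conf'],k['pixel'],k['pixels'].sum())
b=cv2.resize(s[150:250,252:352],(240,240),interpolation=3);c=np.zeros((420,800,3),np.uint8);c[:,:560]=im;c[:240,560:]=b
cv2.imwrite('pics/m6.png',c[...,::-1])
```

```text
12.1 [0.42992124 0.26875038 0.13015204] [[0.956, 0.294, -0.0], [0.294, -0.956, -0.0], [-0.0, 0.0, -1.0]]
0.87 [131.1, 77.5] [0.4816 0.4238] [-0.8594 -0.5112] -0.045 0.075
0.72 [275.3, 119.2] [0.4817 0.281 ] [-0.9549 -0.297 ] -0.053 0.106
0.55 [143.1, 270.1] [0.3105 0.379 ] [-0.9998  0.0187] -0.068 0.054
scene 0.74 [249.6, 216.6] 3290
side 0.63 [324.4, 208.7] 891
```

View pics/m6.png

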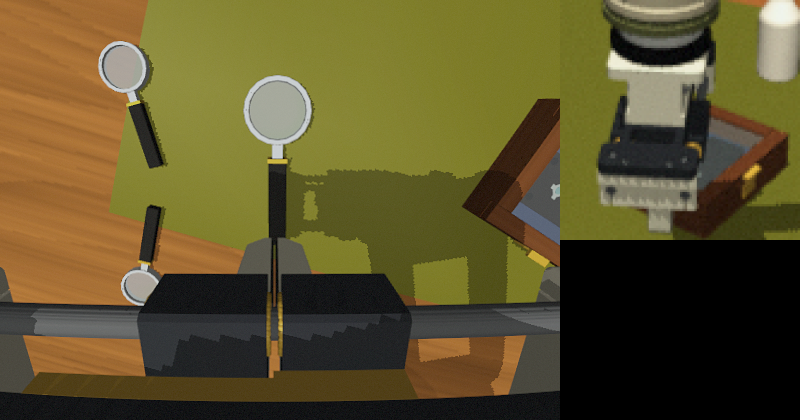

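The wrist view shows the big loupe's lens at (278,110) and its handle running down column 278 to the fingers, which are aligned with it. The side crop shows the lid down on the case.

Run:
```python
from h import *
st=robot.read_state();im=cv2.imread('pics/w6.png');R=Ro.from_rotvec(st['orientation']).as_matrix();p=np.array(st['tool_pos'])
h=cv2.cvtColor(im,cv2.COLOR_BGR2HSV);roi=((h[...,1]<60)).astype(np.uint8);roi[:60]=0;roi[150:]=0;roi[:,:235]=0;roi[:,325:]=0
cs=max(cv2.findContours(roi,0,1)[0],key=cv2.contourArea);e=cv2.fitEllipse(cs);print(e)
Lp=plane('wrist',[e[0]],.012,st)[0];print('lens',Lp.round(4))
ed=plane('wrist',[(e[0][0]-e[1][0]/2,e[0][1]),(e[0][0]+e[1][0]/2,e[0][1])],.012,st);print('dia',np.linalg.norm(ed[0]-ed[1]))
dk=(im.max(2)<60)
hp=[]
for y in(170,185,200,215,228):
    x=np.nonzero(dk[y,255:300])[0]+255;hp.append(((x.min()+x.max())/2,y));print(y,x.min(),x.max())
H=plane('wrist',hp,.016,st)
print('tool coords lens',(R.T@(Lp-p)).round(4),'handle',((H-p)@R)[:,:2].round(4).tolist())
print('side proj check lens',proj('side',[Lp]))
```

```text
((277.1502685546875, 110.43418884277344), (66.98192596435547, 71.5015869140625), 1.2645466327667236)
lens [0.5039 0.2865 0.012 ]
dia 0.06288049181904759
170 269 285
185 269 285
200 269 285
215 269 285
228 269 285
tool coords lens [0.0758 0.0033 0.1184] handle [[0.0198, 0.0033], [0.0048, 0.0033], [-0.0105, 0.0033], [-0.0262, 0.0034], [-0.0402, 0.0034]]
side proj check lens [[258.38102122 297.43543872]]
```

carry_out([
  [0, 0.003, 0, 0, 0, 0],
  [0, 0.003, 0.01, 0, 0, 0],
  [0, 0.003, 0.03, 0, 0, 0],
  [0, 0.003, 0.06, 0, 0, 0],
  [0, 0.003, 0.09, 0, 0, 0],
  [0, 0.003, 0.12, 0, 0, 0],
  [0, 0.003, 0.14, 0, 0, 0],
  [0, 0.003, 0.15, 0, 0, 0],
  [0, 0.003, 0.155, 0, 0, 0],
  [0, 0.003, 0.158, 0, 0, 0],
  [0, 0.003, 0.16, 0, 0, 0],
], jaw=100)

```text
t: 13.78
tool_pos: [0.4316, 0.2659, -0.0291]
orientation: [-3.106, -0.467, -0.002]
force: [0.2, 0.0, -0.1]
opening: 0.0565
gripper_force: 0.0
```

carry_out([
  [0, 0, 0.001, 0, 0, 0],
  [0, 0, 0.001, 0, 0, 0],
  [0, 0, 0.001, 0, 0, 0],
  [0, 0, 0.001, 0, 0, 0],
  [0, 0, 0.001, 0, 0, 0],
  [0, 0, 0.001, 0, 0, 0],
  [0, 0, 0.001, 0, 0, 0],
  [0, 0, 0.001, 0, 0, 0],
], jaw=255, force=45)

```text
t: 14.78
tool_pos: [0.431, 0.2656, -0.0306]
orientation: [-3.107, -0.467, -0.0]
force: [-1.5, 0.0, 1.7]
opening: 0.0176
gripper_force: 45.0
```

carry_out([
  [0, 0, -0.01, 0, 0, 0],
  [0, 0, -0.04, 0, 0, 0],
  [0, 0, -0.08, 0, 0, 0],
  [0, 0.01, -0.12, 0, 0, 0],
  [0, 0.04, -0.12, 0, 0, 0],
  [0.005, 0.08, -0.12, 0, 0, 0],
  [0.02, 0.12, -0.12, 0, 0, 0],
  [0.045, 0.15, -0.12, 0, 0, 0],
  [0.065, 0.165, -0.12, 0, 0, 0],
  [0.074, 0.165, -0.12, 0, 0, 0],
  [0.074, 0.165, -0.12, 0, 0, 0],
])

```text
t: 16.15
tool_pos: [0.55, 0.1302, 0.0894]
orientation: [-3.106, -0.467, 0.001]
force: [-1.5, 0.1, -1.2]
opening: 0.0177
gripper_force: 45.0
```

```bash
cat > look.py <<'E'
from h import *
import sys
st,im=snap('wrist',sys.argv[1]);b=im[...,::-1];print(st['t'],np.array(st['tool_pos']).round(4),st['opening'])
w=im.astype(int);m=((w[...,0]>90)&(w[...,0]>2.2*w[...,1])&(w[...,0]>2.2*w[...,2])).astype(np.uint8);m[300:]=0
n,l,s,c=cv2.connectedComponentsWithStats(m)
for i in range(1,n):
    if s[i,4]>15: print('red',s[i].tolist(),c[i].round(1))
h=cv2.cvtColor(im,cv2.COLOR_RGB2HSV);print('tip pred',proj('wrist',[[.6545,.2167,.098]],st).round(0))
for k in robot.outline_of('wrist','loupe')[:2]:
    v,u=np.nonzero(k['pixels']);print('loupe',k['conf'],u.min(),u.max(),v.min(),v.max())
for k in robot.outline_of('wrist','gauge_tip')[:1]: print('tip',k['conf'],k['pixel'])
E
python3 look.py w7
```

```text
16.15 [0.55   0.1302 0.0894] 0.01766657548731745
red [141, 0, 41, 20, 428] [165.    6.7]
tip pred [[176.  18.]]
loupe 0.64 206 342 41 357
tip 0.6 [162.3, 6.9]
```

carry_out([
  [0.015, 0.005, -0.005, 0, 0, 0],
  [0.03, 0.01, -0.01, 0, 0, 0],
  [0.03, 0.01, -0.01, 0, 0, 0],
])

```text
t: 16.68
tool_pos: [0.5822, 0.1293, 0.0999]
orientation: [3.107, 0.468, 0.002]
force: [-0.7, 0.4, -1.8]
opening: 0.0176
gripper_force: 45.0
```

```bash
python3 look.py w8
```

```text
16.675 [0.5822 0.1293 0.0999] 0.017583433485897314
red [132, 49, 41, 33, 583] [151.9  65.1]
tip pred [[167.  80.]]
loupe 0.95 206 341 41 356
loupe 0.43 442 559 17 52
tip 0.89 [72.7, 25.2]
```

carry_out([
  [0, 0.02, 0, 0, 0, 0],
  [0, 0.04, 0, 0, 0, 0],
  [0, 0.05, 0, 0, 0, 0],
  [0, 0.05, 0, 0, 0, 0],
])

```text
t: 17.32
tool_pos: [0.5968, 0.0798, 0.0993]
orientation: [-3.107, -0.464, 0.0]
force: [0.1, 0.3, -1.4]
opening: 0.0176
gripper_force: 45.0
```

```bash
python3 look.py w9
```

```text
17.325 [0.5968 0.0798 0.0993] 0.017600919290655707
red [46, 52, 38, 31, 553] [64.4 66.8]
tip pred [[81. 81.]]
loupe 0.93 206 342 42 356
tip 0.89 [36.5, 52.4]
```

```bash
cat > an.py <<'E'
from h import *
S={'w7':dict(tool_pos=[.55,.1302,.0894],orientation=[-3.106,-.467,.001]),'w8':dict(tool_pos=[.5822,.1293,.0999],orientation=[3.107,.468,.002]),'w9':dict(tool_pos=[.5968,.0798,.0993],orientation=[-3.107,-.464,0])}
def ends(im,roi=None):
    w=im[...,::-1].astype(int);m=((w[...,0]>90)&(w[...,0]>2.2*w[...,1])&(w[...,0]>2.2*w[...,2])).astype(np.uint8)
    m[300:]=0;n,l,s,c=cv2.connectedComponentsWithStats(m);i=1+s[1:,4].argmax();v,u=np.nonzero(l==i);P=np.c_[u,v].astype(float)
    c=P.mean(0);V=np.linalg.eigh(np.cov((P-c).T))[1][:,1];V*=np.sign(V[0]);t=(P-c)@V
    return c+V*t.max(),c+V*t.min(),c
def rim(im):
    h=cv2.cvtColor(im,cv2.COLOR_BGR2HSV);g=((h[...,1]<60)&(h[...,2]>130)).astype(np.uint8);g[190:]=0;g[:,:195]=0;g[:,355:]=0;g[:35]=0
    cs=max(cv2.findContours(g,0,1)[0],key=lambda c:len(c));return cv2.fitEllipse(cv2.convexHull(cs)),cs.reshape(-1,2)
if __name__=='__main__':
    I={k:cv2.imread(f'pics/{k}.png') for k in S}
    E={k:ends(I[k]) for k in('w8','w9')}
    for j,nm in enumerate(('tip','back','mid')):
        ob=[('wrist',E[k][j],S[k]) for k in E];X=tri(ob);print(nm,X.round(4),[ (proj('wrist',[X],o[2])[0]-o[1]).round(1).tolist() for o in ob],'side',proj('side',[X]).round(1).tolist(),'scene',proj('scene',[X]).round(1).tolist())
    for k in I:
        e,cs=rim(I[k]);print(k,e,cs.min(0),cs.max(0))
    # rim model: lens at tool (x,y,z) level; predict ellipse for top outer rim
    st=S['w9'];R=Ro.from_rotvec(st['orientation']).as_matrix();th=np.linspace(0,6.28,60)
    for z in(-.045,-.0376,-.03):
        q=np.c_[.075+.032*np.cos(th),.0*th+.032*np.sin(th),0*th+z-.007]@R.T+st['tool_pos'];u=proj('wrist',q,st);print(z,cv2.fitEllipse(u.astype(np.float32)))
E
python3 an.py
```

```text
tip [0.6571 0.2151 0.1004] [[0.0, -0.0], [-0.0, 0.0]] side [[210.3, 229.2]] scene [[357.9, 259.7]]
back [0.6627 0.2373 0.1004] [[0.0, -0.0], [-0.0, 0.0]] side [[203.0, 234.0]] scene [[368.7, 262.4]]
mid [0.6599 0.2262 0.1006] [[0.0, -0.0], [-0.0, 0.0]] side [[206.6, 231.5]] scene [[363.3, 261.0]]
w7 ((273.8837585449219, 112.87640380859375), (135.52537536621094, 146.20677185058594), 179.267578125) [206  41] [342 189]
w8 ((273.89544677734375, 112.92483520507812), (135.53196716308594, 146.1005859375), 179.20384216308594) [206  41] [342 189]
w9 ((273.836669921875, 112.9339370727539), (135.42372131347656, 146.1577911376953), 178.80307006835938) [206  41] [342 189]
-0.045 ((273.2704772949219, 112.41230773925781), (146.15130615234375, 149.9002685546875), 179.45819091796875)
-0.0376 ((273.2983093261719, 112.32530975341797), (139.2360076904297, 142.837646484375), 179.48211669921875)
-0.03 ((273.3242492675781, 112.22872161865234), (132.78257751464844, 136.24441528320312), 179.5041961669922)
```

```bash
cat > rimfit.py <<'E'
from an import *
from scipy.optimize import least_squares
def rimfit(im,st,free=True):
    e,cs=rim(im);c=np.array(e[0]);cs=cs.astype(float);d=cs-c;r=np.linalg.norm(d,axis=1)
    ok=(d[:,1]<40)&(r>60);P=(cs+d/r[:,None]*.5)[ok];ob=np.arctan2(P[:,1]-c[1],P[:,0]-c[0])
    R=Ro.from_rotvec(st['orientation']).as_matrix();th=np.linspace(-np.pi,np.pi,181)
    def model(p):
        q=np.c_[.032*np.cos(th),.032*np.sin(th),0*th-.007]
        q=Ro.from_euler('xy',[p[4] if free else 0,p[3]]).apply(q)+p[:3]
        return proj('wrist',q@R.T+st['tool_pos'],st)
    def f(p):
        u=model(p)-c;a=np.arctan2(u[:,1],u[:,0]);rr=np.linalg.norm(u,axis=1);o=np.argsort(a)
        return np.interp(ob,a[o],rr[o],period=2*np.pi)-np.linalg.norm(P-c,axis=1)
    return least_squares(f,[.075,0,-.037,0,0],loss='soft_l1',x_scale=[.01,.01,.01,.05,.05])
if __name__=='__main__':
    for k in('w7','w9'):
        r=rimfit(cv2.imread(f'pics/{k}.png'),S[k]);J=r.jac;sd=np.sqrt(np.diag(np.linalg.pinv(J.T@J)))*.4
        print(k,r.x.round(4),'deg',np.degrees(r.x[3:]).round(2),'sd',sd.round(4),'rms',r.fun.std().round(2))
E
python3 rimfit.py
```

```text
w7 [ 0.0756  0.0002 -0.0349 -0.0189 -0.0966] deg [-1.08 -5.54] sd [0.     0.     0.0003 0.0118 0.0186] rms 0.39
w9 [ 0.0756  0.0002 -0.0349 -0.0214 -0.1022] deg [-1.23 -5.85] sd [0.     0.     0.0003 0.0111 0.0175] rms 0.37
```

Run:
```python
from h import *
for n,pos,px in(('w5',[.4678,-.0113,.0329],(261.5,155)),('w4',[.5499,-.0295,.1222],(265.7,226.9))):
    im=cv2.imread(f'pics/{n}.png');st=dict(tool_pos=pos,orientation=[3.123,-.342,0])
    x,y=map(int,px);w=im[y-20:y+21,x-20:x+21].min(2);v,u=np.nonzero(w>170);c=(u.mean()+x-20,v.mean()+y-20);print(n,c,len(u),plane('wrist',[c],.016,st).round(4))
```

```text
w5 (np.float64(261.11801242236027), np.float64(154.49068322981367)) 483 [[ 0.517  -0.0138  0.016 ]]
w4 (np.float64(265.4642857142857), np.float64(226.8265306122449)) 196 [[ 0.5167 -0.0138  0.016 ]]
```

carry_out([
  [-0.03, 0.011, 0, 0, 0, 0],
  [-0.06, 0.022, 0, 0, 0, 0],
  [-0.09, 0.033, 0, 0, 0, 0],
  [-0.12, 0.044, 0.005, 0, 0, 0],
  [-0.15, 0.055, 0.015, 0, 0.5, 0],
  [-0.17, 0.063, 0.025, 0, 1.2, 0],
  [-0.178, 0.066, 0.033, 0, 1.2, 0],
  [-0.1795, 0.066, 0.036, 0, 1.2, 0],
  [-0.1795, 0.066, 0.036, 0, 1.2, 0],
  [-0.1795, 0.066, 0.036, 0, 1.2, 0],
])

```text
t: 18.73
tool_pos: [0.4451, -0.0344, 0.0638]
orientation: [-3.103, -0.468, -0.033]
force: [-0.6, -0.2, -1.0]
opening: 0.0176
gripper_force: 45.0
```

Run:
```python
from rimfit import *
st,im=snap('wrist','w10');b=im[...,::-1].copy();R=Ro.from_rotvec(st['orientation']).as_matrix();p=np.array(st['tool_pos'])
print(st['t'],p.round(4),R.round(3).tolist(),st['opening'])
r=rimfit(b,st);print('rim',r.x.round(4),np.degrees(r.x[3:]).round(2),r.fun.std());L=p+R@r.x[:3];print('lens',L.round(4))
w=im.min(2).copy();c=proj('wrist',[L],st)[0];yy,xx=np.mgrid[:420,:560];k=(np.hypot(xx-c[0],yy-c[1])<50)&(w>185);v,u=np.nonzero(k);print('star',len(u),u.mean(),v.mean(),u.min(),u.max(),v.min(),v.max(),plane('wrist',[(u.mean(),v.mean())],.016,st).round(4),'pred',proj('wrist',[[.517,-.0138,.016]],st),'lens px',c)
# fixed cameras: compare loupe mask with model silhouettes for pitch/height
th=np.linspace(0,2*np.pi,60)
def sil(n,Lz,pit):
    Rp=R@Ro.from_euler('y',pit).as_matrix()
    q=np.r_[np.c_[.032*np.cos(th),.032*np.sin(th),0*th-.007],np.c_[.032*np.cos(th),.032*np.sin(th),0*th+.007]]
    u=proj(n,q@Rp.T+[L[0],L[1],Lz]);m=np.zeros((420,560),np.uint8);cv2.fillConvexPoly(m,cv2.convexHull(u.astype(np.float32)).astype(int),1);return m>0
for n in('side','scene'):
    _,f=snap(n,n+'10')
    for o in robot.outline_of(n,'loupe')[:4]:
        v,u=np.nonzero(o['pixels']);print(n,round(o['conf'],2),o['pixel'],u.min(),u.max(),v.min(),v.max())
    for z in(.090,.0995,.109):
        m=sil(n,z,0);v,u=np.nonzero(m);print(z,u.min(),u.max(),v.min(),v.max(),m.sum())
```

```text
18.725 [ 0.4451 -0.0344  0.0638] [[0.955, 0.295, 0.021], [0.295, -0.956, 0.006], [0.021, 0.0, -1.0]] 0.017589704719030583
rim [ 0.076  -0.0021 -0.0505  0.2019  0.1659] [11.57  9.51] 5.072109409100672
lens [ 0.5161 -0.0103  0.1159]
star 415 274.80481927710844 114.03373493975904 262 288 101 127 [[ 0.517  -0.0132  0.016 ]] pred [[275.57312241 114.27974328]] lens px [268.55269854 113.72551573]
side 0.92 [313.4, 197.0] 295 362 185 202
side 0.86 [340.6, 359.0] 297 357 347 376
side 0.8 [235.0, 347.2] 215 276 340 361
side 0.17 [182.1, 265.4] 163 216 195 298
0.09 293 319 188 206 436
0.0995 293 319 184 203 443
0.109 293 319 181 200 444
scene 0.89 [410.0, 155.3] 400 417 146 183
scene 0.68 [247.8, 197.3] 241 267 163 214
scene 0.58 [439.8, 220.4] 417 454 194 234
0.09 241 269 192 218 641
0.0995 240 269 190 216 647
0.109 240 269 187 214 658
```

carry_out([
  [0, 0.001, 0.0005, 0, 0, 0],
  [0, 0.001, 0.0005, 0, 0, 0],
  [0, 0.001, 0.0005, 0, 0, 0],
  [0, 0.001, 0.0005, 0, 0, 0],
  [0, 0.001, 0.0005, 0, 0, 0],
  [0, 0.001, 0.0005, 0, 0, 0],
  [0, 0.001, 0.0005, 0, 0, 0],
  [0, 0.001, 0.0005, 0, 0, 0],
])

```text
t: 19.98
tool_pos: [0.4447, -0.0357, 0.0629]
orientation: [-3.103, -0.467, -0.033]
force: [-0.1, -0.1, -0.4]
opening: 0.0174
gripper_force: 45.0
```

Run:
```python
from h import *
st=robot.read_state();R=Ro.from_rotvec(st['orientation']).as_matrix();print((np.array(st['tool_pos'])+R@[.0756,.0002,-.0349]).round(4),np.abs(st['dq']).max(),st['opening'],st['gripper_force'])
print(robot.close_job())
```

```text
[ 0.5163 -0.0139  0.0993] 0.002190271348133644 0.017441994748056397 44.99884486198425
the job is handed in; nothing more can be done
None
```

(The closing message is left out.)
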